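Lift the cleaned parts basket out of its dish with the sprung clip

ROBOT

A 7-joint arm with a two-finger parallel gripper is mounted at the origin on the work surface. World frame = base frame: x ahead of the robot, y to its left, z up, the work surface at z = 0. Lengths are in m, angles in rad, forces in N, time in s.
With the tool pointing down it reaches from about 0.425 to 0.875 m from the base axis. Payload 4.7 kg.
Tool frame: the origin (TCP) lies on the centre line of the jaws, within the pads' length; the fingertips stand 8 mm ahead of it and the grasp point (between the pads) lies 11 mm behind it; z points along the fingers, y is the line along which they close (so a half turn about z gives the same grasp; the last joint's range is limited). The gripper opens to 85 mm and grips with 20 to 120 N. Pads are 22 mm wide; open, the fingers measure 114 mm over their backs; the gripper's body (76 mm by 85 mm) begins 54 mm behind the grasp point. The pads swing forward as they close: fully open they stand 13 mm farther back than shut.
Start: joints at [1.204, 0.321, -0.07, 1.45, 0.023, 1.371, -0.057], TCP at [0.242, -0.603, 0.239] pointing down, gripper open.
Joint ranges: [-2.86, 2.86], [-0.3, 2.09], [-1.38, 1.24], [0.06, 2.45], [-1.56, 4.7], [0.09, 2.05], [-2.69, 2.69]. Speed limits (rad/s): [2.57, 2.57, 3.14, 3.14, 3.14, 3.14, 3.14].

INTERFACE

Orientations are given as a unit quaternion [x, y, z, w].
In Python, from bench import read_state, eyes, job, spot_in, trace gives the robot as it stands.
- The arm moves only by the tool drive_tool, never from a script. Its argument "plan" is a list that holds one entry, the list of rows, each a list of 7 numbers: the turn, a rotation vector about the tool's x, y, z in units of 5 degrees (1.0 is 5 degrees), then the shift along the tool's x, y, z in units of 25 mm (1.0 is 25 mm), then the closure, from -1 (fully open) to 1 (shut), so that 0 is half open. In form: [[[wx, wy, wz, x, y, z, jaw], ...]]. A call has 1 to 10 rows; each row is the pose to reach, as a shift and turn from the pose commanded when the call began, along the tool's axes at that moment; what a row does not reach only later rows make up. A row lasts 1/12 s, in which the tool goes at most 41.7 mm and 7.16 degrees, less where a joint would pass 70% of its speed; a pose out of reach is approached as far as the arm can. A call with a gripper value outside its range is refused whole. The fingers move at their own pace and stop on an object; "squeeze" is the grip in N (left out, the last holds). Time passes only in rows, so rows that repeat a pose let the fingers close. It gives the time, the measured TCP pose, the force, the opening and the grip force at its end, in the units of the state.
- read_state(): the state, without advancing time (a new reading comes with each control period).
- eyes.camera(name): name is "side" or "top" or "wrist"; returns a dict with "color" (384x512x3 uint8, red, green, blue), "fx", "fy", "cx", "cy" (pixels), "R" (3x3) and "t" (3): a world point X has camera coordinates R X + t; the wrist camera has in their place "tool_from_camera" (4x4, takes a point from camera to tool coordinates, whose origin is the TCP and whose axes are the flange's). Camera axes: x right, y down, z forward; pixel columns grow to the right and rows downward; lengths in m; the calibration is good to about 2 mm. The wrist camera is an equidistant fisheye: a pixel r from the principal point sees the ray r / f radians off the axis. A picture is of the moment at which its call begins: read the wrist's pose just before it. There is no depth.
- job.job_done(): hands the job in; it is judged then, once.
Trained networks look in the newest picture that a camera, given by its name, has taken for a name from the list of things; names that differ only in an ending like _2 or _b are one class to them, and where a whole thing is asked for, a point or a joint stands for the part that bears it (a point fixed in the world has none). Each returns a list of dicts, best first, with "confidence" (0 to 1); they miss things now and then, are a little off and sometimes report something else, mostly with a low value. They report only what shows in the picture. A call takes as long as a camera call. They do not tell look-alikes from the thing itself.
- spot_in(camera, target): "point" ([x, y, z] in m, in world coordinates, good to about 4 mm: the middle of the surface that is visible of it).
- trace(camera, target): "pixels" (384x512 bool, what is visible of it).
The state is a dict: "time": time; "joints": joint angles; "joint_velocities": joint speeds; "tau": joint torques, N m; "position": TCP position; "eef_rot": TCP orientation; "ft_force": force on the tool from outside, world axes, zero at the start; "torque": the same for the moment, N m; "grip_width": finger opening in m; "gripper_force": force on a finger pad.
Only numpy, scipy, OpenCV 4.12 (cv2) and the standard library are available. Lean on these libraries where they do the work, as an engineer would, in place of code of your own. Each camera call takes 0.05 s, during which the arm holds its last target. There are 200 camera calls.

TASK

Use the sprung steel clip to lift the freshly cleaned parts basket, so that the gripper's fingers never touch the basket: squeeze the clip's handles to take it off its stand, let its jaws close on the basket's upright tab while the basket still rests in the dish, then hold the clip by its body and raise the basket level until its underside is at least 100 mm above the bench. Keep both watch cases in the basket and leave everything else on the bench where it is. Finish while still holding the clip, with the basket hanging from it level and still.

Things in the scene. Friction and masses are not known exactly. Their poses are not given: they have to be found in the camera images.
- clip: Loose sprung steel clip (60 g), like a large clothes peg, jaws down. Origin: centre of its pivot; x across the jaws, y along the pivot, z up to the handles. Two flat cheek plates, 18 mm square, centred on the pivot, 30 mm over their outsides along y: gripped by these along y it is carried without opening. The pose is of the -x half with the cheeks; squeezed open it leans 0.28 rad
- clip_handles (a point): Point of the clip 30 mm above the pivot, between its two flat handles. They are 20 mm wide (y), reach 43 mm above the pivot and slope apart: 27 mm over the outsides at the pivot, 52 mm at the top. Squeezed together along x (10 to 25 N) until parallel, 27 mm over the outsides, they open the jaws; let go, the jaws spring shut, about 6 N
- clip_jaws (a point): Point of the clip 33 mm below the pivot, between the middles of its two flat jaw pads, 20 mm wide (y), from 42 to 24 mm below the pivot. Squeezed fully, they gape 25 mm at the tips, 15 mm at the pads' top. At the start they grip the stand's plate, the pivot 21 to 24 mm above its top edge
- clip_lever (a joint): opening angle of the clip's jaws (rad): about 0 when closed on a 3 mm plate, 0.56 when squeezed fully open, -0.06 when shut on nothing
- stand: Fixed clip stand: dark steel base 80 x 60 x 14 mm with an upright plate in its middle, 3 mm thick (x), 30 mm wide (y), top edge 66 mm above the bench. Origin: centre of the underside. The clip's x is along the stand's x at the start
- dish: Fixed white rinse dish, 150 (x) x 120 (y) x 16 mm high, walls and floor 5 mm thick, in which the basket rests. Origin: centre of the underside
- basket: Loose slotted steel parts basket, 110 (x) x 80 (y) mm, walls 18 mm high, floor 3 mm, split in two halves by a wall along y in the middle; 110 g (varies by a third). An upright flat tab stands on that wall: 3 mm thick (x), 30 mm wide (y), its top edge 60 mm above the underside. Origin: centre of the underside
- tab_top (a point): middle of the top edge of the basket's tab, 60 mm above the basket's underside
- case_a: Loose round steel watch case lying in the basket's -x half, 35 mm across, 9 mm high, 35 g. Origin: centre of the underside
- case_b: Loose round steel watch case lying in the basket's +x half, as the other
- jar: Bystander: small jar with a lid, 44 mm across, 45 mm high. Origin: centre of the underside
- oil_bottle: Bystander: small oil bottle, 28 mm across, 60 mm high. Origin: centre of the underside
- screwdriver: Bystander: small screwdriver lying on the bench, 120 mm long
- loupe: Bystander: black eye loupe, 34 mm across, 28 mm high. Origin: centre of the underside
- holder: Bystander: grey movement-holder ring, 52 mm across, 12 mm high. Origin: centre of the underside
- watch: Bystander: finished steel watch with bracelet laid out flat, 130 x 42 mm, 11 mm high. Origin: centre of the underside
Mind the look-alikes: they are no part of the job. What is shaped like the case_b but pink is not meant.

How it is judged:
On the way, in this order (a step that is already met when the one before it is completed fails the run):
1. the clip is taken off its stand by its squeezed handles (value of joint clip_lever above 0.2 rad and contact force between the fingers and clip above 1 N and contact force between clip and stand below 0.05 N and distance between clip and stand above 0.12 m), for 0.1 s.
2. the clip's jaws have closed on the tab of the basket, which still rests in the dish (contact force between clip and basket above 1 N and value of joint clip_lever below 0.12 rad and z of tab_top in the frame of clip between -0.045 and -0.015 m and height (world z) of basket below 0.012 m and contact force between basket and dish above 0.1 N), for 0.2 s.
At the end, for the whole second after the job is handed in: For the last second: basket underside over 95 mm above the bench, level within 0.14 rad, still (20 mm/s, 0.15 rad/s); clip closed on its tab (lever under 0.12, tab top 15 to 45 mm below the pivot); fingers grip the clip (over 1 N), nothing else carries the basket; each case in its half (height (world z) of basket above 0.095 m and angle between basket's own z axis and vertical below 0.14 rad and linear speed of basket below 0.02 m/s and angular speed of basket below 0.15 rad/s and contact force between the fingers and clip above 1 N and contact force between clip and basket above 1 N and value of joint clip_lever below 0.12 rad and z of tab_top in the frame of clip between -0.045 and -0.015 m and contact force between basket and the arm below 0.1 N and contact force between basket and the fingers below 0.1 N and contact force between basket and dish below 0.1 N and contact force between basket and stand below 0.1 N and x of case_a in the frame of basket between -0.054 and 0 m and y of case_a in the frame of basket between -0.039 and 0.039 m and z of case_a in the frame of basket between -0.002 and 0.015 m and x of case_b in the frame of basket between 0 and 0.054 m and y of case_b in the frame of basket between -0.039 and 0.039 m and z of case_b in the frame of basket between -0.002 and 0.015 m); the arm keeps its last pose, push and grip.
It fails at once if the gripper or arm touches the basket (contact force between any of the fingers, the arm and basket above 0.5 N).
It fails at once if the basket is tipped by more than 0.35 rad (20 degrees) (angle between basket's own z axis and vertical above 0.35 rad).
It fails at once if a bystander is moved by more than 25 mm (distance of any of jar, oil_bottle, screwdriver, loupe, holder, watch from where it was at the start of the episode above 0.025 m).
It also fails if it takes over 51 s, if anything falls off the work surface, if the arm or the gripper's body presses on something with over 40 N, if the wrist force passes 120 N, or if a joint passes its speed limit or range.

## Working session

There is one attempt and no reset: what is moved stays moved. The work goes in short steps, Python scripts to look and compute and a tool call to move; the robot and the scene stay as the last step left them, time stands still between calls to the robot, and variables do not carry over. Pictures are saved under pics/ and viewed, at most 13 in all, crops included, and the job is handed in when it is done.

Besides the shell and the picture viewer there is one more tool, called in YAML: its name, and indented under it one key for each argument. drive_tool: Moves the arm, as the interface text tells. Its arguments: {"type":"object","properties":{"plan":{"type":"array","items":{"type":"array","items":{"type":"array","items":{"type":"number"}}}},"squeeze":{"type":"number"}},"required":["plan"]}

```bash
mkdir -p pics; ls
python3 - <<'E'
from bench import read_state, eyes, spot_in, trace
import cv2
s=read_state(); print({k:s[k] for k in('time','position','eef_rot','grip_width')})
for c in('side','top'):
    d=eyes.camera(c); cv2.imwrite(f'pics/{c}0.png',cv2.cvtColor(d['color'],cv2.COLOR_RGB2BGR))
    for n in('clip','clip_handles','clip_jaws','stand','dish','basket','tab_top','case_a','case_b','jar','oil_bottle','loupe','holder','watch','screwdriver'):
        r=spot_in(c,n); print(c,n,[( [round(float(v),3) for v in q['point']],round(float(q['confidence']),2)) for q in r[:4]])
E
```

```text
pics
{'time': 0.0, 'position': array([ 0.24130099, -0.60297336,  0.23820706]), 'eef_rot': array([ 9.81927995e-01,  1.89252371e-01, -2.41148565e-04, -9.45600088e-04]), 'grip_width': 0.08584481562125576}
side clip [([0.5, -0.151, 0.094], 0.88)]
side clip_handles []
side clip_jaws [([0.499, -0.153, 0.098], 0.84)]
side stand [([0.494, -0.143, 0.017], 0.76)]
side dish [([0.526, 0.19, 0.008], 0.79)]
side basket [([0.511, 0.187, 0.015], 0.93)]
side tab_top [([0.519, 0.184, 0.012], 0.86), ([0.697, 0.105, 0.031], 0.58)]
side case_a [([0.388, 0.211, 0.014], 0.79), ([0.54, 0.183, 0.019], 0.71), ([0.485, 0.178, 0.018], 0.66), ([0.55, 0.3, 0.004], 0.59)]
side case_b [([0.388, 0.211, 0.014], 0.79), ([0.54, 0.183, 0.019], 0.71), ([0.485, 0.178, 0.018], 0.66), ([0.55, 0.3, 0.004], 0.59)]
side jar [([0.499, 0.006, 0.031], 0.77)]
side oil_bottle [([0.699, 0.103, 0.033], 0.87)]
side loupe [([0.408, 0.008, 0.02], 0.86)]
side holder [([0.728, -0.066, 0.009], 0.71)]
side watch [([0.73, 0.201, 0.002], 0.81)]
side screwdriver [([0.644, -0.008, 0.021], 0.85)]
top clip [([0.499, -0.157, 0.095], 0.97)]
top cli
[... 308 characters left out ...]
44], 0.61)]
top case_a [([0.541, 0.171, 0.019], 0.72), ([0.483, 0.172, 0.018], 0.63), ([0.389, 0.202, 0.011], 0.6), ([0.548, 0.296, 0.013], 0.58)]
top case_b [([0.541, 0.171, 0.019], 0.72), ([0.483, 0.172, 0.018], 0.63), ([0.389, 0.202, 0.011], 0.6), ([0.548, 0.296, 0.013], 0.58)]
top jar [([0.5, -0.013, 0.043], 0.73), ([0.698, 0.09, 0.04], 0.58)]
top oil_bottle [([0.697, 0.096, 0.039], 0.63), ([0.645, -0.014, 0.022], 0.59), ([0.501, -0.013, 0.041], 0.48), ([0.503, -0.156, 0.097], 0.37)]
top loupe [([0.409, -0.001, 0.026], 0.47)]
top holder [([0.719, -0.066, 0.013], 0.55), ([0.732, 0.192, 0.006], 0.33)]
top watch [([0.54, 0.174, 0.018], 0.27)]
top screwdriver [([0.647, -0.013, 0.017], 0.95)]
```

View pics/top0.png

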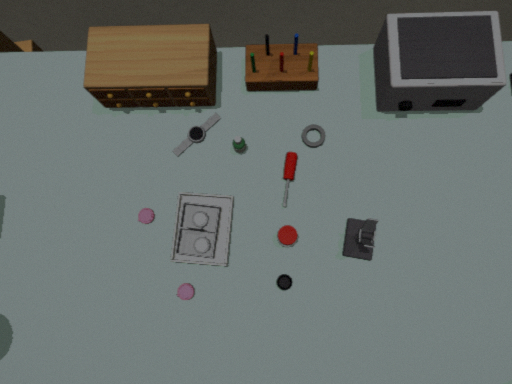

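View pics/side0.png

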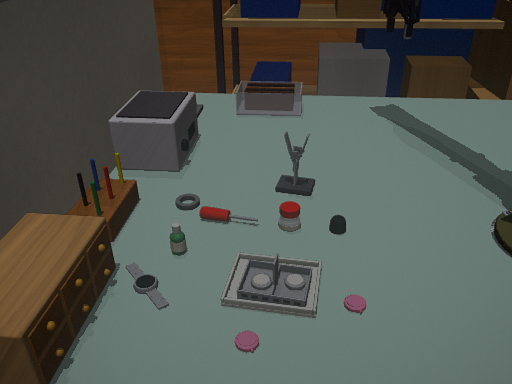

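Two silver cases lie in the basket at top px (201,219) and (202,245). The pink look-alikes are at (146,216) and (186,292), outside the basket. The clip is on its stand at (366,238), and the tab is at side px (276,268). Moving over the clip.

drive_tool:
  plan:
    - [[0, 0, -4, 5, -4, 0, -1], [0, 0, -7.2, 9.7, -7.6, 0, -1], [0, 0, -7.2, 9.7, -7.6, 0, -1], [0, 0, -7.2, 9.7, -7.6, 0, -1], [0, 0, -7.2, 9.7, -7.6, 0, -1], [0, 0, -7.2, 9.7, -7.6, 0, -1], [0, 0, -7.2, 9.7, -7.6, 0, -1], [0, 0, -7.2, 9.7, -7.6, 0, -1], [0, 0, -7.2, 9.7, -7.6, 0, -1], [0, 0, -7.2, 9.7, -7.6, 0, -1]]
  squeeze: 40

```text
time: 2.43
position: [0.3967, -0.3362, 0.2397]
eef_rot: [0.875, 0.485, -0.0, 0.001]
ft_force: [-0.8, -1.4, -0.8]
grip_width: 0.0852
gripper_force: 0.0
```

```bash
cat > h.py <<'E'
import numpy as np
from scipy.spatial.transform import Rotation as Rn
from bench import read_state
def pose():
    s=read_state(); return np.array(s['position']),Rn.from_quat(s['eef_rot'])
def to(p,yaw):
    """units to bring the TCP to p, tool y along world yaw (deg, mod 180), pointing down"""
    p0,R=pose(); best=None
    for k in(0,180):
        a=np.radians(yaw+k); y=[np.cos(a),np.sin(a),0]; z=[0,0,-1]
        T=Rn.from_matrix(np.c_[np.cross(y,z),y,z]); w=(R.inv()*T).as_rotvec()/np.radians(5)
        if best is None or np.linalg.norm(w)<np.linalg.norm(best): best=w
    print('turn',best.round(2),'shift',(R.inv().apply(np.array(p)-p0)/.025).round(2),'t',read_state()['time'],p0.round(4))
E
python3 -c "
from h import *
to([.5,-.155,.235],-8)"
```

```text
turn [ 0.01  0.01 -4.8 ] shift [ 8.34 -0.34  0.18] t 2.4333 [ 0.3967 -0.3362  0.2397]
```

drive_tool:
  plan:
    - [[0, 0, -2.4, 3, -0.1, 0, -1], [0, 0, -4.8, 6.3, -0.3, 0, -1], [0, 0, -4.8, 6.3, -0.3, 0, -1], [0, 0, -4.8, 6.3, -0.3, 0, -1], [0, 0, -4.8, 6.3, -0.3, 0, -1], [0, 0, -4.8, 6.3, -0.3, 0, -1], [0, 0, -4.8, 6.3, -0.3, 0, -1]]

```text
time: 3.02
position: [0.4728, -0.202, 0.2391]
eef_rot: [0.757, 0.654, -0.001, 0.0]
ft_force: [-0.8, 0.0, -0.8]
grip_width: 0.0853
gripper_force: 0.0
```

Run:
```python
from h import *
from bench import eyes,spot_in
import cv2
print(pose()[0].round(4)); d=eyes.camera('wrist'); print(d['tool_from_camera'],d['fx'],d['cx'],d['cy'])
for n in('clip','clip_handles','stand'):
    r=spot_in('wrist',n); print(n,[(np.round(q['point'],4),round(q['confidence'],2)) for q in r[:2]])
cv2.imwrite('pics/w1.png',cv2.cvtColor(d['color'],cv2.COLOR_RGB2BGR))
to([.5,-.155,.235],-8)
```

```text
[ 0.4728 -0.202   0.2391]
[[ 5.81775763e-04 -9.61366134e-01 -2.75272261e-01  6.87586606e-02]
 [ 9.99999750e-01  6.70032890e-04 -2.26580447e-04 -8.30887851e-04]
 [ 4.02268237e-04 -2.75272060e-01  9.61366284e-01 -1.35038687e-01]
 [ 0.00000000e+00  0.00000000e+00  0.00000000e+00  1.00000000e+00]] 297.3186396354542 256.3471135836322 192.1738973832928
clip [(array([ 0.5021, -0.16  ,  0.1049]), 0.92)]
clip_handles [(array([ 0.497 , -0.1598,  0.1031]), 0.76)]
stand [(array([ 0.4887, -0.1526,  0.0111]), 0.65)]
turn [-0.    0.   -0.08] shift [2.   0.8  0.17] t 3.2167 [ 0.4728 -0.2016  0.2391]
```

View pics/w1.png

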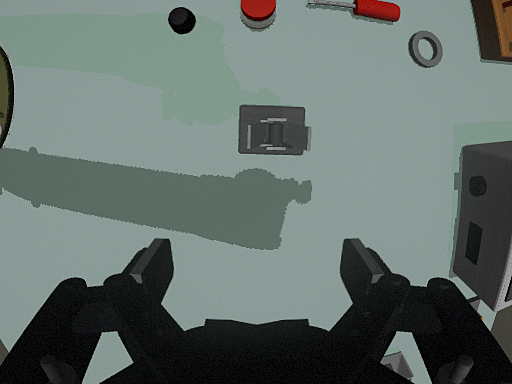

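The wrist view shows the stand base with corners at about (241,105) to (302,154), and the clip handles spanning columns 248 to 311 around row 137. I'll take an enlarged crop and back-project it.

```bash
cat >> h.py <<'E'
def ray(d,P,uv):
    """world origin and direction of a wrist pixel, P=(p,R) at picture time"""
    v=(np.array(uv,float)-[d['cx'],d['cy']])/d['fx']; r=np.linalg.norm(v)+1e-12
    c=np.r_[v/r*np.sin(r),np.cos(r)]; M=np.array(d['tool_from_camera'])
    return P[1].apply(M[:3,3])+P[0], P[1].apply(M[:3,:3]@c)
def at(d,P,uv,z):
    o,k=ray(d,P,uv); return (o+k*(z-o[2])/k[2])[:2].round(4)
E
python3 - <<'E'
from h import *
from bench import eyes
import cv2
im=cv2.imread('pics/w1.png')[90:170,225:325]
cv2.imwrite('pics/w1c.png',cv2.resize(im,None,fx=7,fy=7,interpolation=cv2.INTER_CUBIC))
E
```

```text
(no output)
```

View pics/w1c.png

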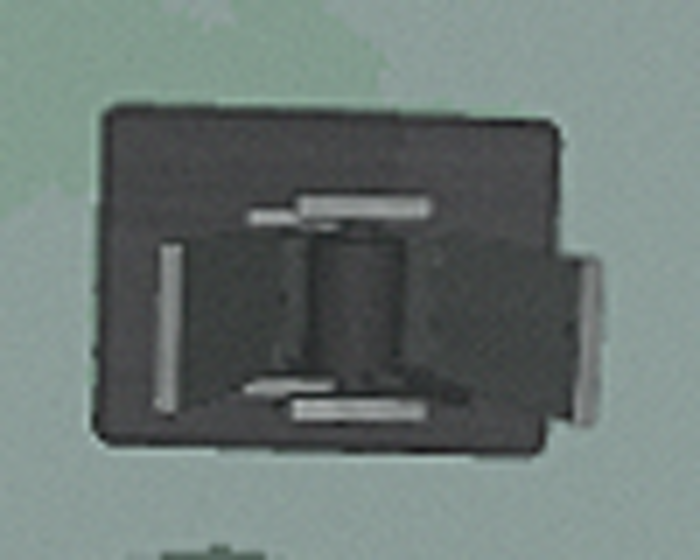

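The crop shows the handle tops at (247,137) and (310,139), the cheek tops centred on (277,134), and the stand base outline.

Run:
```python
from h import *
from bench import eyes
P=pose(); d=eyes.camera('wrist')
f=lambda x,y:(225+x/7,90+y/7)
b=np.array([at(d,P,f(*q),.014) for q in[(103,105),(560,120),(545,455),(95,442)]])
print('base ctr',b.mean(0),'sides',np.linalg.norm(b[1]-b[0]),np.linalg.norm(b[2]-b[1]),'yaw',[np.degrees(np.arctan2(*(v[::-1])))for v in(b[1]-b[0],b[2]-b[3])])
for z in(.127,.131):
    l,r=[at(d,P,f(*q),z) for q in[(157,328),(598,342)]]; v=r-l; print(z,'handles',(l+r)/2,np.linalg.norm(v),np.degrees(np.arctan2(v[1],v[0])))
print('cheeks',at(d,P,f(363,309),.097), np.linalg.norm(at(d,P,f(300,202),.097)-at(d,P,f(296,418),.097)))
```

```text
base ctr [ 0.496525 -0.161   ] sides 0.07851751396981443 0.058937424443217756 yaw [np.float64(-9.678260053133936), np.float64(-9.760238509822619)]
0.127 handles [ 0.49725 -0.1596 ] 0.052837959839494165 -9.58711057841337
0.131 handles [ 0.497   -0.15915] 0.05193390029643447 -9.643694756717553
cheeks [ 0.4974 -0.1592] 0.02896756807189722
```

```bash
python3 -c "
from h import *
to([.497,-.159,.108],-9.7)"
```

```text
turn [-0.    0.    0.27] shift [1.81 0.71 5.25] t 3.2667 [ 0.4729 -0.2012  0.2392]
```

drive_tool:
  plan:
    - [[0, 0, 0.27, 1.1, 0.4, 0, -1], [0, 0, 0.27, 1.81, 0.71, 0.5, -1], [0, 0, 0.27, 1.81, 0.71, 1.5, -1], [0, 0, 0.27, 1.81, 0.71, 2.5, -1], [0, 0, 0.27, 1.81, 0.71, 3.5, -1], [0, 0, 0.27, 1.81, 0.71, 4.4, -1], [0, 0, 0.27, 1.81, 0.71, 5, -1], [0, 0, 0.27, 1.81, 0.71, 5.25, -1], [0, 0, 0.27, 1.81, 0.71, 5.25, -1], [0, 0, 0.27, 1.81, 0.71, 5.25, -1]]

```text
time: 4.1
position: [0.4979, -0.1579, 0.1086]
eef_rot: [0.764, 0.646, 0.0, 0.0]
ft_force: [0.7, 0.2, 0.1]
grip_width: 0.0853
gripper_force: 0.0
```

drive_tool:
  plan:
    - [[0, 0, 0, 0, 0, 0, -0.3], [0, 0, 0, 0, 0, 0, 0], [0, 0, 0, 0, 0, 0, 0.4], [0, 0, 0, 0, 0, 0, 0.7], [0, 0, 0, 0, 0, 0, 1], [0, 0, 0, 0, 0, 0, 1], [0, 0, 0, 0, 0, 0, 1], [0, 0, 0, 0, 0, 0, 1], [0, 0, 0, 0, 0, 0, 1], [0, 0, 0, 0, 0, 0, 1]]
  squeeze: 40

```text
time: 4.93
position: [0.4976, -0.1574, 0.108]
eef_rot: [0.763, 0.646, -0.0, 0.0]
ft_force: [-0.4, 0.9, -0.3]
grip_width: 0.0247
gripper_force: 46.4
```

Run:
```python
from h import *
from bench import eyes
import cv2
print(pose()[0].round(4),read_state()['grip_width']); d=eyes.camera('wrist'); e=eyes.camera('side')
im=np.hstack([d['color'][60:360,130:390],e['color'][110:230,200:400].repeat(2,0).repeat(2,1)[:300].copy() if 0 else cv2.resize(e['color'][100:220,230:370],(350,300))])
cv2.imwrite('pics/w2.png',cv2.cvtColor(im,cv2.COLOR_RGB2BGR))
```

```text
[ 0.4976 -0.1574  0.108 ] 0.024688405531087736
```

View pics/w2.png

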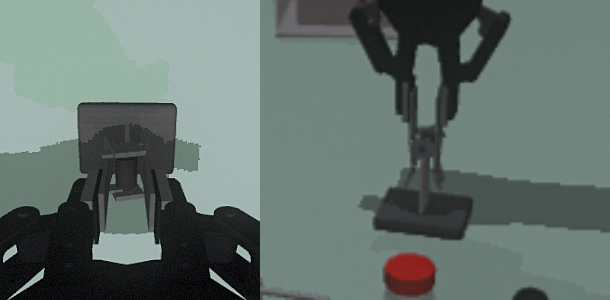

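drive_tool:
  plan:
    - [[0, 0, 0, 0, 0, -0.3, 1], [0, 0, 0, 0, 0, -0.8, 1], [0, 0, 0, 0, 0, -1.4, 1], [0, 0, 0, 0, 0, -2.1, 1], [0, 0, 0, 0, 0, -2.8, 1], [0, 0, 0, 0, 0, -3.5, 1], [0, 0, 0, 0, 0, -4, 1], [0, 0, 0, 0, 0, -4.2, 1], [0, 0, 0, 0, 0, -4.2, 1]]

```text
time: 5.78
position: [0.4985, -0.1576, 0.2149]
eef_rot: [0.763, 0.646, 0.001, 0.002]
ft_force: [0.1, 0.4, -1.5]
grip_width: 0.0249
gripper_force: 46.4
```

Run:
```python
from h import *
from bench import eyes
import cv2
print(read_state()['grip_width'],read_state()['gripper_force'])
to([.515,.115,.213],-5)
```

```text
0.02488534405031975 46.39307498931885
turn [ 0.04  0.01 -0.91] shift [10.86 -1.16  0.06] t 5.7833 [ 0.4985 -0.1576  0.2149]
```

drive_tool:
  plan:
    - [[0, 0, -0.1, 0.6, -0.1, 0, 1], [0, 0, -0.2, 1.7, -0.2, 0, 1], [0, 0, -0.3, 3.0, -0.3, 0, 1], [0, 0, -0.4, 4.4, -0.5, 0, 1], [0, 0, -0.5, 5.8, -0.6, 0, 1], [0, 0, -0.6, 7.2, -0.8, 0, 1], [0, 0, -0.7, 8.6, -0.9, 0, 1], [0, 0, -0.8, 9.8, -1.1, 0, 1], [0, 0, -0.9, 10.6, -1.2, 0, 1], [0, 0, -0.9, 10.9, -1.2, 0, 1]]

```text
time: 6.62
position: [0.511, 0.1219, 0.2121]
eef_rot: [0.735, 0.678, -0.0, -0.001]
ft_force: [-0.8, 0.6, -0.1]
grip_width: 0.0248
gripper_force: 46.4
```

drive_tool:
  plan:
    - [[0, 0, 0, 0, 0, 0, 1], [0, 0, 0, 0, 0, 0, 1]]

```text
time: 6.78
position: [0.5127, 0.1156, 0.2122]
eef_rot: [0.737, 0.675, -0.001, -0.0]
ft_force: [0.2, -0.9, -0.9]
grip_width: 0.0248
gripper_force: 46.4
```

Run:
```python
from h import *
from bench import eyes,spot_in
import cv2
print(pose()[0].round(4)); d=eyes.camera('wrist')
for n in('tab_top','basket','dish','clip'):
    r=spot_in('wrist',n); print(n,[(np.round(q['point'],4),round(q['confidence'],2)) for q in r[:2]])
e=eyes.camera('side')
cv2.imwrite('pics/w3raw.png',cv2.cvtColor(d['color'],cv2.COLOR_RGB2BGR)); cv2.imwrite('pics/s3raw.png',cv2.cvtColor(e['color'],cv2.COLOR_RGB2BGR))
cv2.imwrite('pics/w3.png',cv2.resize(cv2.imread('pics/w3raw.png')[30:330,100:430],None,fx=2,fy=2)[:600])
```

```text
[0.5127 0.1156 0.2122]
tab_top [(array([0.5207, 0.185 , 0.0087]), 0.84), (array([0.524 , 0.1158, 0.2135]), 0.42)]
basket [(array([0.5162, 0.1807, 0.0067]), 0.89)]
dish [(array([0.5256, 0.1485, 0.0071]), 0.75), (array([0.5166, 0.1165, 0.1873]), 0.73)]
clip [(array([0.5132, 0.1157, 0.1887]), 0.68)]
```

View pics/w3.png

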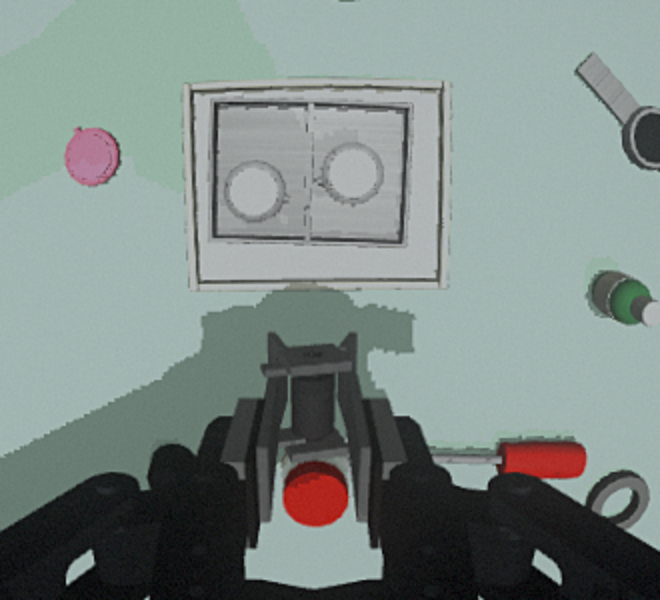

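The wrist view shows the basket rim at about (211..412, 103..243) in the crop, the middle wall and tab near column 309, and both silver cases. The clip is held open below. Next I'll enlarge the tab in both views.

Run:
```python
import cv2,numpy as np
w=cv2.imread('pics/w3raw.png')[75:157,200:310]; s=cv2.imread('pics/s3raw.png')[240:310,225:325]
w=cv2.resize(w,None,fx=4,fy=7,interpolation=cv2.INTER_CUBIC); s=cv2.resize(s,None,fx=3.5,fy=7,interpolation=cv2.INTER_CUBIC)
c=np.zeros((574,790,3),np.uint8); c[:,:440]=w; c[:490,440:]=s; cv2.imwrite('pics/tab.png',c)
```

```text
(no output)
```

View pics/tab.png

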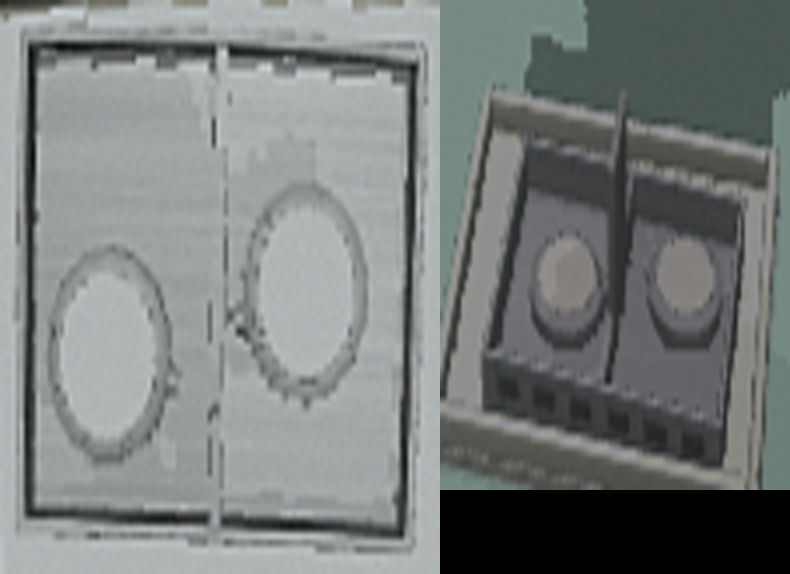

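Run:
```python
from h import *
from bench import eyes
P=pose(); d=eyes.camera('wrist'); e=eyes.camera('side')
f=lambda x,y:(200+x/4,75+y/7)
b=np.array([at(d,P,f(*q),.023) for q in[(20,35),(428,42),(412,548),(18,535)]])
print(b,'ctr',b.mean(0),[np.linalg.norm(b[i]-b[i-1]).round(4) for i in range(4)])
w=[at(d,P,f(*q),.023) for q in[(219,40),(214,540)]]; v=w[0]-w[1]; print('wall',w,'yaw x',np.degrees(np.arctan2(v[1],v[0]))-90)
for q in[(225,150),(222,360),(219,410)]: print('tab',q,at(d,P,f(*q),.065))
# side: height of the -y top corner, on basket plane: scan z of ray
R,t=np.array(e['R']),np.array(e['t']); o=-R.T@t
k=R.T@np.array([(277.3-e['cx'])/e['fx'],(253.1-e['cy'])/e['fy'],1])
for y in(.165,.17,.175,.18,.185,.19,.195): print(y,(o+k*(y-o[1])/k[1]).round(4))
print('cam',o)
```

```text
[[0.4661 0.2216]
 [0.5759 0.2106]
 [0.5658 0.131 ]
 [0.4569 0.1429]] ctr [0.516175 0.176525] [np.float64(0.0792), np.float64(0.1103), np.float64(0.0802), np.float64(0.1095)]
wall [array([0.5196, 0.2148]), array([0.5111, 0.1368])] yaw x -6.219229688791131
tab (225, 150) [0.5195 0.1957]
tab (222, 360) [0.5162 0.1673]
tab (219, 410) [0.5149 0.1606]
0.165 [0.5135 0.165  0.0647]
0.17 [0.5132 0.17   0.0687]
0.175 [0.5128 0.175  0.0726]
0.18 [0.5125 0.18   0.0765]
0.185 [0.5121 0.185  0.0804]
0.19 [0.5118 0.19   0.0844]
0.195 [0.5114 0.195  0.0883]
cam [0.47219364 0.76532305 0.53616182]
```

```bash
python3 -c "
from h import *
to([.516,.1765,.109],-6.2)"
```

```text
turn [0.   0.   0.22] shift [ 2.44 -0.11  4.16] t 7.1833 [0.5133 0.1155 0.2131]
```

drive_tool:
  plan:
    - [[0, 0, 0.1, 0.7, 0, 0, 1], [0, 0, 0.2, 1.5, -0.1, 0, 1], [0, 0, 0.2, 2.2, -0.1, 0, 1], [0, 0, 0.22, 2.44, -0.11, 0, 1], [0, 0, 0.22, 2.44, -0.11, 0.4, 1], [0, 0, 0.22, 2.44, -0.11, 1, 1], [0, 0, 0.22, 2.44, -0.11, 1.5, 1], [0, 0, 0.22, 2.44, -0.11, 1.7, 1], [0, 0, 0.22, 2.44, -0.11, 1.7, 1], [0, 0, 0.22, 2.44, -0.11, 1.7, 1]]

```text
time: 8.02
position: [0.5157, 0.1766, 0.1702]
eef_rot: [0.744, 0.668, -0.0, -0.0]
ft_force: [0.2, -0.4, -0.8]
grip_width: 0.0249
gripper_force: 46.4
```

Run:
```python
from h import *
from bench import eyes
import cv2
to([.516,.1765,.109],-6.2)
d=eyes.camera('wrist'); e=eyes.camera('side')
im=np.hstack([cv2.resize(d['color'][60:310,130:390],(420,404)),cv2.resize(e['color'][170:310,220:340],(346,404))])
cv2.imwrite('pics/w4.png',cv2.cvtColor(im,cv2.COLOR_RGB2BGR))
```

```text
turn [-0.01  0.01  0.  ] shift [-0.    0.01  2.45] t 8.0167 [0.5157 0.1766 0.1702]
```

View pics/w4.png

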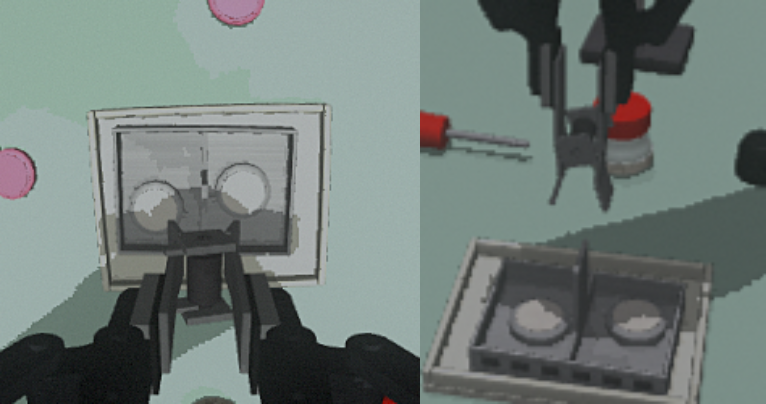

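The jaws are open and centred over the tab: side crop jaws at (580,180), tab top at (583,242). Lowering.

drive_tool:
  plan:
    - [[0, 0, 0, 0, 0, 0.4, 1], [0, 0, 0, 0, 0, 0.9, 1], [0, 0, 0, 0, 0, 1.4, 1], [0, 0, 0, 0, 0, 1.8, 1], [0, 0, 0, 0, 0, 2.1, 1], [0, 0, 0, 0, 0, 2.35, 1], [0, 0, 0, 0, 0, 2.45, 1], [0, 0, 0, 0, 0, 2.45, 1], [0, 0, 0, 0, 0, 2.45, 1]]

```text
time: 8.87
position: [0.5159, 0.1775, 0.1094]
eef_rot: [0.744, 0.668, 0.0, 0.0]
ft_force: [0.0, -0.4, 0.2]
grip_width: 0.0247
gripper_force: 46.4
```

drive_tool:
  plan:
    - [[0, 0, 0, 0, 0, 0, 0.4], [0, 0, 0, 0, 0, 0, 0.3], [0, 0, 0, 0, 0, 0, 0.2], [0, 0, 0, 0, 0, 0, 0.1], [0, 0, 0, 0, 0, 0, 0], [0, 0, 0, 0, 0, 0, -0.15], [0, 0, 0, 0, 0, 0, -0.4], [0, 0, 0, 0, 0, 0, -0.7], [0, 0, 0, 0, 0, 0, -1], [0, 0, 0, 0, 0, 0, -1]]

```text
time: 9.7
position: [0.5158, 0.1773, 0.1093]
eef_rot: [0.744, 0.668, 0.0, 0.0]
ft_force: [0.3, -0.1, 0.3]
grip_width: 0.0854
gripper_force: 0.0
```

drive_tool:
  plan:
    - [[0, 0, 0, 0, 0, 0, -1], [0, 0, 0, 0, 0, -0.5, -1], [0, 0, 0, 0, 0, -1.2, -1], [0, 0, 0, 0, 0, -2.2, -1], [0, 0, 0, 0, 0, -3.2, -1], [0, 0, 0, -1, 0, -3.6, -1], [0, 0, 0, -1.6, 0, -3.6, -1], [0, 0, 0, -1.6, 0, -3.6, -1], [0, 0, 0, -1.6, 0, -3.6, -1]]

```text
time: 10.45
position: [0.5118, 0.1369, 0.2002]
eef_rot: [0.745, 0.668, 0.0, 0.001]
ft_force: [-0.5, 1.5, -0.0]
grip_width: 0.0855
gripper_force: 0.0
```

Run:
```python
from h import *
from bench import eyes
import cv2
print(pose()[0].round(4)); d=eyes.camera('wrist'); e=eyes.camera('side')
cv2.imwrite('pics/w5raw.png',cv2.cvtColor(d['color'],cv2.COLOR_RGB2BGR))
im=np.hstack([cv2.resize(d['color'][60:210,170:340],(510,450),interpolation=2),cv2.resize(e['color'][190:310,230:325],(286,450))])
cv2.imwrite('pics/w5.png',cv2.cvtColor(im,cv2.COLOR_RGB2BGR))
```

```text
[0.5118 0.1369 0.2002]
```

View pics/w5.png

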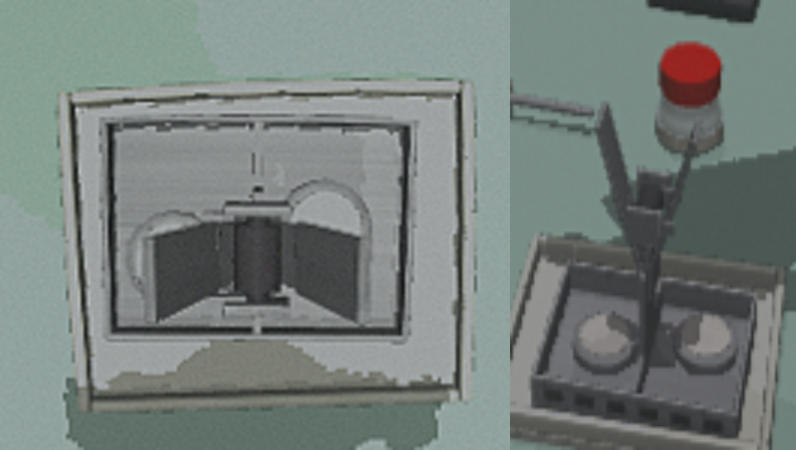

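The clip stands closed on the tab, with its cheek tops at crop (258,208) and (257,308). The basket still sits in the dish.

Run:
```python
from h import *
from bench import eyes
P=pose(); d=eyes.camera('wrist'); f=lambda x,y:(170+x/3,60+y/3)
a,b=at(d,P,f(258,203),.098),at(d,P,f(256.5,313),.098); v=a-b
print('cheeks',(a+b)/2,np.linalg.norm(v),np.degrees(np.arctan2(v[1],v[0])))
h=[at(d,P,f(*q),.132) for q in[(150,280),(366,280)]]; v2=h[1]-h[0]; print('handles',(h[0]+h[1])/2,np.linalg.norm(v2),np.degrees(np.arctan2(v2[1],v2[0])))
c=(a+b)/2; to([c[0],c[1],.19],83.8); to([c[0],c[1],.088],83.8)
```

```text
cheeks [0.51405 0.17785] 0.0297069015550259 83.23382517744683
handles [0.5142  0.17715] 0.04968349826652715 -6.123693942830723
turn [ 0.000e+00 -1.000e-02 -1.797e+01] shift [ 1.57 -0.05  0.37] t 10.6 [0.5112 0.1388 0.1993]
turn [ 0.000e+00 -1.000e-02 -1.797e+01] shift [ 1.56 -0.05  4.45] t 10.6 [0.5112 0.1388 0.1993]
```

drive_tool:
  plan:
    - [[0, 0, -1.2, 0.5, 0, 0, -1], [0, 0, -2.6, 1.1, 0, 0, -1], [0, 0, -4, 1.5, 0, 0, -1], [0, 0, -5.4, 1.5, 0, 0, -1], [0, 0, -6.8, 1.5, 0, 0, -1], [0, 0, -8.2, 1.5, 0, 0, -1], [0, 0, -9.6, 1.5, 0, 0, -1], [0, 0, -11, 1.5, 0, 0, -1], [0, 0, -12, 1.5, 0, 0, -1], [0, 0, -12, 1.5, 0, 0, -1]]

```text
time: 11.43
position: [0.515, 0.1761, 0.199]
eef_rot: [0.308, 0.951, 0.0, -0.001]
ft_force: [0.4, 0.3, 0.2]
grip_width: 0.0854
gripper_force: 0.0
```

drive_tool:
  plan:
    - [[0, 0, -1.2, 0, 0, 0, -1], [0, 0, -2.6, 0, 0, 0, -1], [0, 0, -4, 0, 0, 0, -1], [0, 0, -5.3, 0, 0, 0, -1], [0, 0, -6, 0, 0, 0, -1], [0, 0, -6, 0, 0, 0, -1], [0, 0, -6, 0, 0, 0, -1], [0, 0, -6, 0, 0, 0, -1]]

```text
time: 12.1
position: [0.5154, 0.1752, 0.1992]
eef_rot: [0.055, 0.999, 0.0, -0.0]
ft_force: [0.3, -0.7, 0.4]
grip_width: 0.0854
gripper_force: 0.0
```

```bash
python3 -c "
from h import *
print(read_state()['joints'])
to([.515,.1765,.0855],83.8)"
```

```text
[ 0.52443994  0.24776123 -1.02089306  1.74223308  0.22010532  1.2749742
  0.91387968]
turn [ 0.   -0.   -0.01] shift [0.02 0.05 4.55] t 12.1 [0.5154 0.1752 0.1992]
```

drive_tool:
  plan:
    - [[0, 0, 0, 0, 0, 0.6, -1], [0, 0, 0, 0, 0, 1.4, -1], [0, 0, 0, 0, 0, 2.3, -1], [0, 0, 0, 0, 0, 3.1, -1], [0, 0, 0, 0, 0, 3.8, -1], [0, 0, 0, 0, 0, 4.3, -1], [0, 0, 0, 0, 0.05, 4.55, -1], [0, 0, 0, 0, 0.05, 4.55, -1], [0, 0, 0, 0, 0.05, 4.55, -1]]

```text
time: 12.85
position: [0.5159, 0.1766, 0.086]
eef_rot: [0.053, 0.999, 0.0, 0.0]
ft_force: [-0.7, -0.4, 0.8]
grip_width: 0.0856
gripper_force: 0.0
```

Run:
```python
from h import *
from bench import eyes
import cv2
to([.515,.1765,.0855],83.8)
d=eyes.camera('wrist'); e=eyes.camera('side')
im=np.hstack([cv2.resize(d['color'][60:330,110:400],(440,410)),cv2.resize(e['color'][170:310,220:340],(350,410))])
cv2.imwrite('pics/w6.png',cv2.cvtColor(im,cv2.COLOR_RGB2BGR))
```

```text
turn [0.   0.   0.01] shift [ 0.04 -0.01  0.02] t 12.85 [0.5159 0.1766 0.086 ]
```

View pics/w6.png

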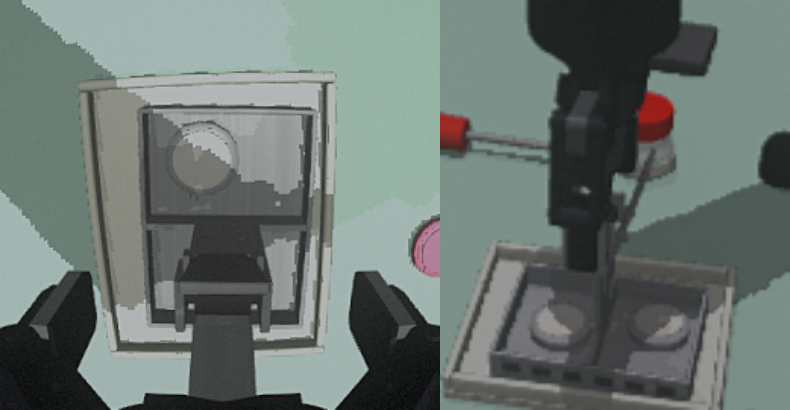

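The clip's cheeks (crop columns 178 to 270, row 305) sit centred between the pads, which are clear of the basket. Closing.

drive_tool:
  plan:
    - [[0, 0, 0, 0, 0, 0, -0.4], [0, 0, 0, 0, 0, 0, -0.1], [0, 0, 0, 0, 0, 0, 0.1], [0, 0, 0, 0, 0, 0, 0.2], [0, 0, 0, 0, 0, 0, 0.3], [0, 0, 0, 0, 0, 0, 0.5], [0, 0, 0, 0, 0, 0, 1], [0, 0, 0, 0, 0, 0, 1], [0, 0, 0, 0, 0, 0, 1], [0, 0, 0, 0, 0, 0, 1]]
  squeeze: 50

```text
time: 13.78
position: [0.5158, 0.1763, 0.0858]
eef_rot: [0.053, 0.999, 0.0, 0.0]
ft_force: [-0.3, -0.1, 5.0]
grip_width: 0.029
gripper_force: 49.8
```

drive_tool:
  plan:
    - [[0, 0, 0, 0, 0, -0.05, 1], [0, 0, 0, 0, 0, -0.1, 1], [0, 0, 0, 0, 0, -0.2, 1], [0, 0, 0, 0, 0, -0.35, 1], [0, 0, 0, 0, 0, -0.5, 1], [0, 0, 0, 0, 0, -0.7, 1], [0, 0, 0, 0, 0, -0.9, 1], [0, 0, 0, 0, 0, -1.1, 1], [0, 0, 0, 0, 0, -1.2, 1], [0, 0, 0, 0, 0, -1.2, 1]]

```text
time: 14.62
position: [0.5162, 0.1763, 0.1164]
eef_rot: [0.054, 0.999, 0.0, 0.001]
ft_force: [-0.2, 0.2, -2.1]
grip_width: 0.029
gripper_force: 49.5
```

drive_tool:
  plan:
    - [[0, 0, 0, 0, 0, -0.2, 1], [0, 0, 0, 0, 0, -0.6, 1], [0, 0, 0, 0, 0, -1.1, 1], [0, 0, 0, 0, 0, -1.6, 1], [0, 0, 0, 0, 0, -2.1, 1], [0, 0, 0, 0, 0, -2.6, 1], [0, 0, 0, 0, 0, -3.0, 1], [0, 0, 0, 0, 0, -3.3, 1], [0, 0, 0, 0, 0, -3.45, 1], [0, 0, 0, 0, 0, -3.5, 1]]

```text
time: 15.45
position: [0.5159, 0.1761, 0.2038]
eef_rot: [0.054, 0.999, -0.0, 0.001]
ft_force: [-0.2, 0.5, -2.2]
grip_width: 0.029
gripper_force: 49.7
```

drive_tool:
  plan:
    - [[0, 0, 0, 0, 0, 0, 1], [0, 0, 0, 0, 0, 0, 1], [0, 0, 0, 0, 0, 0, 1], [0, 0, 0, 0, 0, 0, 1], [0, 0, 0, 0, 0, 0, 1], [0, 0, 0, 0, 0, 0, 1], [0, 0, 0, 0, 0, 0, 1], [0, 0, 0, 0, 0, 0, 1], [0, 0, 0, 0, 0, 0, 1], [0, 0, 0, 0, 0, 0, 1]]

```text
time: 16.28
position: [0.5156, 0.1761, 0.203]
eef_rot: [0.053, 0.999, -0.0, 0.0]
ft_force: [1.0, 0.6, -2.4]
grip_width: 0.0291
gripper_force: 49.7
```

Run:
```python
from h import *
from bench import eyes
import cv2
print(pose()[0].round(4)); d=eyes.camera('wrist'); e=eyes.camera('side')
im=np.hstack([cv2.resize(d['color'][60:330,110:400],(390,363)),cv2.resize(e['color'][110:310,180:400],(400,363))])
cv2.imwrite('pics/w7.png',cv2.cvtColor(im,cv2.COLOR_RGB2BGR))
```

```text
[0.5156 0.1761 0.203 ]
```

View pics/w7.png

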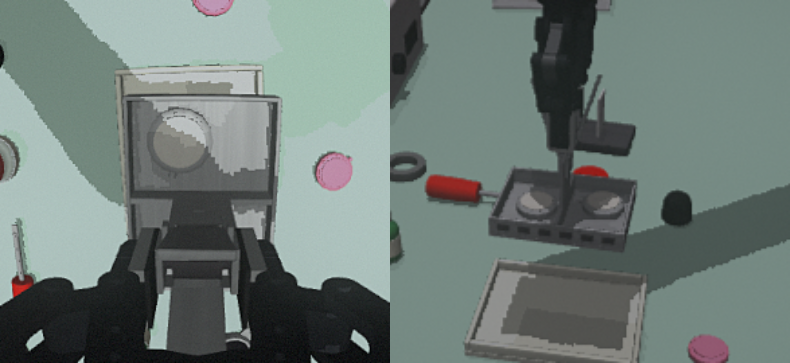

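The basket hangs level, about 117 mm above where it rested. Both silver cases are inside, at side crop (537,203) and (602,204), and the dish is empty. Handing in.

```bash
python3 -c "
from bench import job
print(job.job_done())"
```

```text
the job is handed in; nothing more can be done
None
```

I handed the job in with the basket hanging level from the clip, its underside about 120 mm above the bench, both watch cases in it, and no other item disturbed in the views I took; the hand-in returned no verdict.

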